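# Bed a row of tube offcuts in the tacking jig and bolt it in

## Task

Push the row of four square tube pieces along the bench as one row into the tacking jig, working only on the rear piece and lifting nothing, until the row is butted tight, with no gaps, and press it gently but surely against the jig's end stop for a moment without shifting that stop from its setting. Then slide the cross bolt fully home behind the row and let go, leaving the hammer, spray can and wire brush alone.

Things in the scene. Friction and masses are not known exactly. Their poses are not given: they have to be found in the camera images.
- jig: Green painted steel jig fixed to the bench. Origin: on the bench, on the channel centre line, at the line of the cross bolt. +y: the way the row is pushed in; +x: bolt side. Two rails 14 mm high and wide, 46 mm apart, the bench as floor, y = 7 to 242 mm. From y = -48 to -7 mm guides 14 mm high narrow from a 75 mm mouth to a 45 mm throat. A bridge 34 mm high closes the far end.
- stop: Bare steel end stop in the channel, 42 mm wide, 35 mm high, 22 mm thick. Origin: at bench level in the middle of the face that the row butts against, 192 to 200 mm past the bolt line; axes as the jig. Held by friction only: pressed with more than about 18 N it slips back, and its setting must not be lost (2 mm is too much).
- bolt (a joint): Travel of the cross bolt, m: 0 drawn out, 0.045 fully home (hard end); starts at 0 to 0.006. Slides towards the jig -x with about 3 N of friction. The bar is 10 mm wide (jig y = -5 to +5 mm), 13 mm high; drawn out its tip is 28 mm from the channel centre line, home it lies across the channel.
- bolt_pin (a point): On the axis of the upright round pin on the bolt that one pushes or pinches, 40 mm above the bench. The pin is bare steel, 16 mm in diameter, and stands from 13 to 53 mm above the bench; it is 98 mm from the channel centre line with the bolt drawn out, 53 mm when home.
- piece_1: The first, nearest the jig, of four like pieces of bare square steel tube, 40 mm wide and high, roughly sawn, 37 to 47 mm long (exact length not known), 4 mm wall, about 180 g. Lies on a flat side, open ends towards its neighbours. Origin: centre of the underside; y along the tube towards the jig, z up.
- piece_2: The second of four like pieces of bare square steel tube, 40 mm wide and high, roughly sawn, 37 to 47 mm long (exact length not known), 4 mm wall, about 180 g. Lies on a flat side, open ends towards its neighbours. Origin: centre of the underside; y along the tube towards the jig, z up.
- piece_3: The third of four like pieces of bare square steel tube, 40 mm wide and high, roughly sawn, 37 to 47 mm long (exact length not known), 4 mm wall, about 180 g. Lies on a flat side, open ends towards its neighbours. Origin: centre of the underside; y along the tube towards the jig, z up.
- piece_4: The rear one, farthest from the jig, of four like pieces of bare square steel tube, 40 mm wide and high, roughly sawn, 37 to 47 mm long (exact length not known), 4 mm wall, about 180 g. Lies on a flat side, open ends towards its neighbours. Origin: centre of the underside; y along the tube towards the jig, z up. Touch only this one. Row gaps 1 to 6 mm; sliding the row takes 3 to 8 N.
- chipping_hammer: Bystander: chipping hammer with wooden handle, about 0.22 m long, lying on the bench beyond the row; it lies along its own x, handle to -x.
- spray_can: Bystander: grey spray can, 58 mm diameter, 170 mm high, standing beyond the jig; origin at the centre of its foot.
- wire_brush: Bystander: wire brush, about 0.17 m long, lying on the bench some 10 cm or more behind the rear end of the row; it lies along its own x, handle to -x.
Mind the look-alikes: they are no part of the job. What is shaped like the piece_2 but purple or red is not meant.

How it is judged:
By the outcome, as a careful person would: the job done as asked, in the order asked, and still so for the second after the job is handed in, with the robot touching nothing.
It also fails if it takes over 64 s, if anything falls off the work surface, if the arm or the gripper's body presses on something with over 40 N, if the wrist force passes 120 N, or if a joint passes its speed limit or range.

## Robot

A 6-joint arm with a two-finger parallel gripper is mounted at the origin on the work surface. World frame = base frame: x ahead of the robot, y to its left, z up, the work surface at z = 0. Lengths are in m, angles in rad, forces in N, time in s.
With the tool pointing down it reaches from about 0.35 to 0.975 m from the base axis. Payload 4.9 kg.
Tool frame: the origin (TCP) lies at the very end of the fingers, on their centre line; the grasp point (between the pads) lies 19 mm behind it; z points along the fingers, x is the direction in which the jaws open and shut, and the axes are right-handed (so a half turn about z gives the same grasp; the last joint's range is limited). The gripper opens to 85 mm and grips with 20 to 120 N. Pads are 22 mm wide; open, the fingers measure 114 mm over their backs; the gripper's body (76 mm by 85 mm) begins 54 mm behind the grasp point. The pads swing forward as they close: fully open they stand 13 mm farther back than shut.
Start: joints at [-1.313, 0.053, 1.613, -0, 1.476, -0.119], TCP at [0.23, -0.581, 0.231] pointing down, gripper open.
Joint ranges: [-3.01, 3.01], [-1.01, 2.22], [0.06, 2.58], [-1.02, 4.17], [0.09, 2.62], [-3.14, 3.14]. Speed limits (rad/s): [2.57, 2.57, 3.14, 3.14, 3.14, 3.14].

## Interface

Orientations are given as a rotation vector (axis times angle).
In Python, from station import readout, viewer, ctrl, nets gives the robot as it stands. The module is installed in compiled form; this text tells all that it offers.
- The arm moves only by the tool step_arm, never from a script. Its argument "moves" is a list that holds one entry, the list of rows, each a list of 4 numbers: the shift along the world's x, y, z in cm, then the turn about the world's z in rad. In form: [[[dx, dy, dz, yaw], ...]]. A call has 1 to 10 rows; each row shifts and turns the commanded pose from where the row before left it; what a row does not reach is not made up. A row lasts 1/12 s, in which the tool goes at most 41.7 mm and 7.16 degrees, less where a joint would pass 70% of its speed; a pose out of reach is approached as far as the arm can. A call is refused whole if a number of a shift passes 4.17 or a number of a turn 0.125, either way. A call with a gripper value outside its range is refused whole. "grip" is the closure, from 0 (fully open) to 1 (shut), set as the call begins (left out, the last holds). The fingers move at their own pace and stop on an object; "squeeze" is the grip in N (left out, the last holds). Time passes only in rows, so rows that do not move let the fingers close. It gives the time, the measured TCP pose, the force and the opening at its end, in the units of the state.
- readout.get_obs(): the state, without advancing time (a new reading comes with each control period).
- viewer.get_image(name): name is "scene" or "side" or "wrist"; returns the picture (420x560x3 uint8, blue, green, red); there is no depth.
- viewer.calibration(name): a dict with "camera_matrix" (3x3 intrinsics, pixels), "R" (3x3) and "t" (3): a world point X has camera coordinates R X + t. Camera axes: x right, y down, z forward; pixel columns grow to the right and rows downward; lengths in m; the calibration is good to about 2 mm. A picture is of the moment at which its call begins: read the wrist's pose just before it. calibration takes no time and is no camera call; for the wrist camera it gives the pose at the moment of the call.
- ctrl.finish_job(): hands the job in, once; it reports no verdict.
Trained networks look in the newest picture that a camera, given by its name, has taken for a name from the list of things; names that differ only in an ending like _2 or _b are one class to them, and where a whole thing is asked for, a point or a joint stands for the part that bears it (a point fixed in the world has none). Each returns a list of dicts, best first, with "confidence" (0 to 1); they miss things now and then, are a little off and sometimes report something else, mostly with a low value. They report only what shows in the picture. A call takes as long as a camera call. They do not tell look-alikes from the thing itself.
- nets.masks_of(camera, thing): "region" (420x560 bool, what is visible of it) and "box" ([left, top, right, bottom] in pixels, round what is visible of it).
- nets.pinpoint(camera, thing): "at" ([column, row] in pixels: a listed point, or the origin of a listed thing).
The state is a dict: "t": time; "q": joint angles; "dq": joint speeds; "effort": joint torques, N m; "tool_pos": TCP position; "tool_rot": TCP orientation; "contact_force": force on the tool from outside, world axes, zero at the start; "wrist_torque": the same for the moment, N m; "opening": finger opening in m.
Only numpy, scipy, OpenCV 4.12 (cv2) and the standard library are available. Lean on these libraries where they do the work, as an engineer would, in place of code of your own. Each camera call takes 0.05 s, during which the arm holds its last target. There are 200 camera calls.

## Working session

There is one attempt and no reset: what is moved stays moved. The work goes in short steps, Python scripts to look and compute and a tool call to move; the robot and the scene stay as the last step left them, time stands still between calls to the robot, and variables do not carry over. Pictures are saved under pics/ and viewed, about 8 in all and at most 12, crops included, and the job is handed in when it is done.

Besides the shell and the picture viewer there is one more tool, called after "Emit:" by a JSON object that holds its "method" and its "body". step_arm: Moves the arm, as the interface text tells. Its arguments: {"type":"object","properties":{"moves":{"type":"array","items":{"type":"array","items":{"type":"array","items":{"type":"number"}}}},"grip":{"type":"number"},"squeeze":{"type":"number"}},"required":["moves"]}

```bash
mkdir -p pics; cat > h.py <<'E'
import numpy as np, cv2
from station import readout, viewer, ctrl, nets
def cal(c):
    d=viewer.calibration(c); return np.array(d["camera_matrix"]),np.array(d["R"]),np.array(d["t"]).ravel()
def ray(c,px,z):
    K,R,t=cal(c); C=-R.T@t; d=R.T@np.linalg.inv(K)@np.array([px[0],px[1],1.]); return C+d*(z-C[2])/d[2]
def proj(c,X):
    K,R,t=cal(c); p=K@(R@np.asarray(X,float)+t); return p[:2]/p[2]
def tri(p1,c1,p2,c2):
    P=[]
    for c in(c1,c2):
        K,R,t=cal(c); P.append(K@np.c_[R,t])
    X=cv2.triangulatePoints(P[0],P[1],np.array(p1,float).reshape(2,1),np.array(p2,float).reshape(2,1)).ravel(); return X[:3]/X[3]
E
python3 - <<'E'
from h import *
a=viewer.get_image("scene");b=viewer.get_image("side")
cv2.imwrite("pics/a.png",a);cv2.imwrite("pics/b.png",b)
for c in("scene","side"):
    K,R,t=cal(c);print(c,-R.T@t,R[2])
    for n in("jig","stop","bolt_pin","piece_1","chipping_hammer","wire_brush","spray_can"):
        for d in nets.pinpoint(c,n)[:7]:
            if d["confidence"]>.2: 
                z=.04 if n=="bolt_pin" else 0
                print(c,n,round(d["confidence"],2),np.round(d["at"]),np.round(ray(c,d["at"],z),3))
print(readout.get_obs())
E
```

```text
scene [1.22894931 0.56344449 0.94198484] [-0.52455739 -0.50534734 -0.68517414]
scene jig 0.9 [355. 252.] [0.51  0.104 0.   ]
scene stop 0.72 [419. 299.] [0.525 0.296 0.   ]
scene bolt_pin 0.51 [330. 257.] [0.592 0.092 0.04 ]
scene piece_1 0.96 [284. 260.] [ 0.648 -0.003  0.   ]
scene piece_1 0.9 [284. 229.] [ 0.57  -0.076  0.   ]
scene piece_1 0.84 [377. 218.] [0.378 0.076 0.   ]
scene piece_1 0.82 [332. 227.] [0.482 0.009 0.   ]
scene piece_1 0.78 [337. 200.] [ 0.396 -0.045  0.   ]
scene piece_1 0.72 [296. 200.] [ 0.469 -0.129 -0.   ]
scene piece_1 0.54 [319. 215.] [ 0.473 -0.043  0.   ]
scene chipping_hammer 0.56 [199. 229.] [ 0.719 -0.235 -0.   ]
scene wire_brush 0.74 [225. 160.] [ 0.482 -0.402  0.   ]
scene spray_can 0.57 [346. 345.] [0.729 0.249 0.   ]
side [0.5282529  0.71704527 0.61097392] [ 0.05866416 -0.81341279 -0.57872113]
side jig 0.97 [318. 294.] [0.504 0.107 0.   ]
side stop 0.62 [299. 386.] [0.53  0.297 0.   ]
side bolt_pin 0.83 [266. 267.] [0.598 0.087 0.04 ]
side piece_1 0.89 [243. 252.] [0.652 0.    0.   ]
side piece_1 0.86 [373. 241.] [ 0.391 -0.052  0.   ]
side pi
[... 432 characters left out ...]
pray_can 0.93 [167. 353.] [0.739 0.252 0.   ]
{'t': 0.8, 'q': array([-1.31300354e+00,  5.26640628e-02,  1.61285699e+00, -1.79787894e-05,
        1.47604660e+00, -1.18993970e-01]), 'dq': array([-0.00022863, -0.00061534,  0.00261365,  0.00065077,  0.00197884,
        0.0001497 ]), 'effort': array([-3.21472698e-04, -3.93638206e+01, -3.70441818e+01, -2.99643932e-05,
        4.29069623e-04,  2.10605634e-05]), 'tool_pos': array([ 0.2299548 , -0.58114438,  0.2313516 ]), 'tool_rot': array([ 2.59814657e+00, -1.76608348e+00,  1.11748230e-05]), 'contact_force': array([-0.04920615,  0.22676404,  0.3027643 ]), 'wrist_torque': array([ 0.01568707, -0.06154769, -0.01221901]), 'opening': 0.08519730017086966}
```

View pics/a.png

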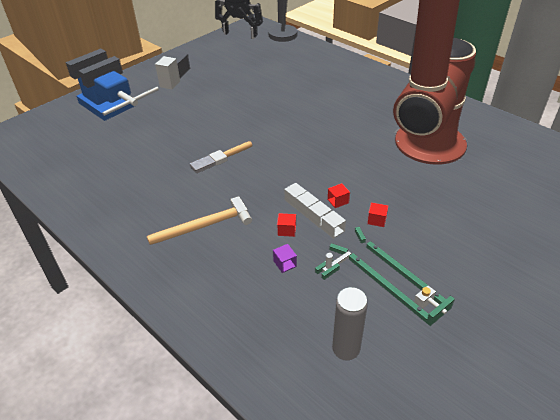

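View pics/b.png

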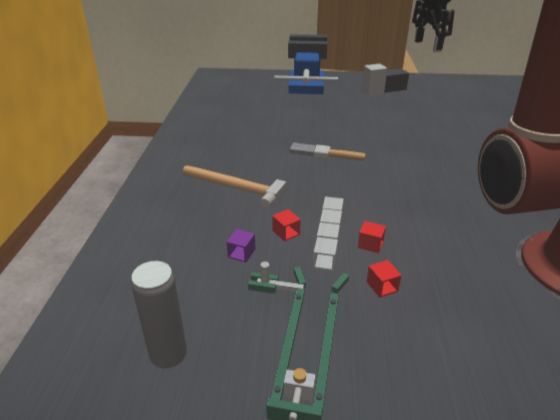

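The white row lies between scene (290,190) and (340,230). The green jig is ahead of it, with the stop at (427,295) and the pin at (329,257). The red and purple cubes are decoys. I'll move above the row for a close look.

Emit:
{"method": "step_arm", "body": {"moves": [[[2.2, 4.0, 1.2, 0.105], [2.2, 4.0, 1.2, 0.105], [2.2, 4.0, 1.2, 0.105], [2.2, 4.0, 1.2, 0.105], [2.2, 4.0, 1.2, 0.105], [2.2, 4.0, 1.2, 0.105], [2.2, 4.0, 1.2, 0.105], [2.2, 4.0, 1.2, 0.105], [2.2, 4.0, 1.2, 0.105], [2.2, 4.0, 1.2, 0.105]]], "grip": 0.78}}

```text
t: 1.63
tool_pos: [0.4246, -0.2262, 0.3381]
tool_rot: [3.133, -0.218, 0.001]
contact_force: [0.7, 0.3, -0.2]
opening: 0.0189
```

```bash
python3 - <<'E'
from h import *
o=readout.get_obs();print(o["tool_pos"],o["tool_rot"],o["opening"],o["t"])
a=viewer.get_image("wrist");cv2.imwrite("pics/w.png",a)
K,R,t=cal("wrist");print(-R.T@t,R[2])
np.savez("w.npz",K=K,R=R,t=t)
for n in("jig","stop","bolt_pin","piece_1"):
    for d in nets.pinpoint("wrist",n)[:7]:
        if d["confidence"]>.2: print(n,round(d["confidence"],2),np.round(d["at"]),np.round(ray("wrist",d["at"],.04 if n=="bolt_pin" else 0),4))
E
```

```text
[ 0.42462673 -0.2261858   0.33808627] [ 3.13342542e+00 -2.18374543e-01  1.46116351e-03] 0.018882019577982016 1.6333
[ 0.4350659  -0.15472198  0.48453247] [-0.02639724 -0.26257891 -0.96454938]
piece_1 0.87 [303.  14.] [ 0.4871 -0.0365  0.    ]
piece_1 0.85 [302.  52.] [ 0.4802 -0.0828  0.    ]
piece_1 0.77 [366.  35.] [ 0.5695 -0.0737  0.    ]
piece_1 0.74 [239.  30.] [ 0.3982 -0.0425 -0.    ]
piece_1 0.62 [302.  87.] [ 0.4749 -0.128   0.    ]
```

View pics/w.png

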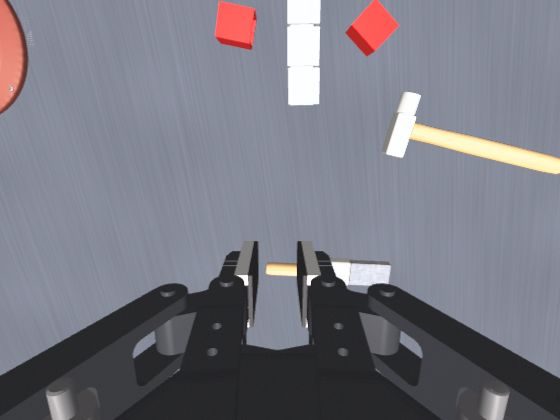

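The row is at column ~303 with its rear end at row ~104, between two red decoys. I'll move forward for a view of both the row and the jig.

Emit:
{"method": "step_arm", "body": {"moves": [[[0.8, 3.8, 1.6, 0.01], [0.8, 3.8, 1.6, 0.01], [0.8, 3.8, 1.6, 0], [0.8, 3.8, 1.6, 0], [0.8, 3.8, 1.6, 0], [0, 0, 0, 0], [0, 0, 0, 0]]]}}

```text
t: 2.47
tool_pos: [0.4642, -0.0396, 0.4171]
tool_rot: [3.135, -0.193, 0.002]
contact_force: [0.9, -0.3, -0.3]
opening: 0.0184
```

```bash
python3 - <<'E'
from h import *
o=readout.get_obs();print(o["tool_pos"],o["tool_rot"],o["opening"],o["t"])
a=viewer.get_image("wrist");cv2.imwrite("pics/w2.png",cv2.resize(a[:,:],(800,600),interpolation=cv2.INTER_CUBIC))
cv2.imwrite("w2raw.png",a)
K,R,t=cal("wrist");print(-R.T@t,R[2])
np.savez("w2.npz",K=K,R=R,t=t)
for n in("jig","stop","bolt_pin","piece_1"):
    for d in nets.pinpoint("wrist",n)[:7]:
        if d["confidence"]>.2: print(n,round(d["confidence"],2),np.round(d["at"]),np.round(ray("wrist",d["at"],.04 if n=="bolt_pin" else 0),4))
for d in nets.masks_of("wrist","piece_1"):
    r=d["region"].astype(np.uint8); print(d["box"],round(d["confidence"],2),np.round(cv2.mean(a,r)[:3]))
E
```

```text
[ 0.4641748  -0.03955116  0.41713254] [ 3.13493036e+00 -1.93317968e-01  1.53545726e-03] 0.018397770599257637 2.4667
[0.47171677 0.02607985 0.55933539] [-0.03323162 -0.26491601 -0.96369869]
jig 0.52 [291. 208.] [ 0.4758 -0.1388  0.    ]
bolt_pin 0.74 [355.  59.] [0.5978 0.0913 0.04  ]
piece_1 0.96 [240. 163.] [ 0.3955 -0.0464  0.    ]
piece_1 0.95 [385. 117.] [ 6.519e-01 -6.000e-04  0.000e+00]
piece_1 0.9 [291. 202.] [ 0.4767 -0.127   0.    ]
piece_1 0.89 [222.  90.] [0.3854 0.0783 0.    ]
piece_1 0.87 [340. 166.] [ 0.57   -0.0739  0.    ]
piece_1 0.78 [290. 151.] [ 0.4865 -0.0371  0.    ]
piece_1 0.71 [288. 124.] [0.4874 0.0087 0.    ]
[278.3, 167.5, 302.4, 195.4] 0.97 [253. 252. 250.]
[277.5, 194.2, 304.6, 223.0] 0.97 [253. 252. 250.]
[224.0, 149.9, 253.4, 178.6] 0.93 [118. 124. 243.]
[325.0, 150.9, 362.0, 186.2] 0.87 [ 99. 103. 251.]
[201.5, 67.5, 238.7, 104.2] 0.87 [ 98. 103. 248.]
[277.2, 108.6, 300.4, 135.9] 0.78 [254. 253. 252.]
[278.0, 141.3, 301.5, 166.2] 0.68 [254. 252. 251.]
[372.0, 101.2, 410.4, 129.2] 0.62 [222. 107. 202.]
[355.9, 206.6, 494.7, 271.1] 0.6 [190. 225. 237.]
```

View pics/w2.png

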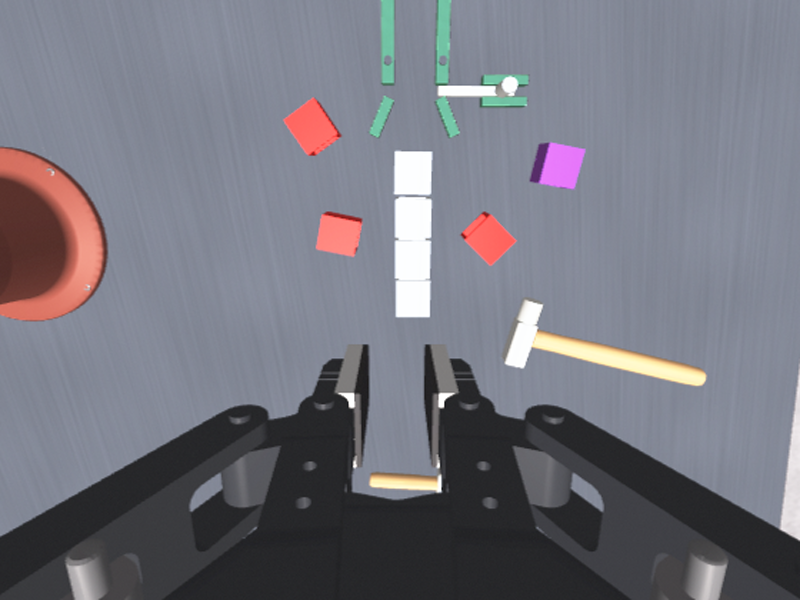

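The picture (800 px wide) shows the white row from (394,152) to (430,317). The jig rails start at row ~83, and the pin top is at (510,85). I'll work out the lines.

```bash
python3 - <<'E'
from h import *
s=1/1.42857
print("piece tops z.04")
for p in[(394,152),(432,152),(396,317),(430,317),(394,195),(432,195)]: print(p,np.round(ray("wrist",(p[0]*s,p[1]*s),.04),4)[:2])
a=cv2.imread("w2raw.png").astype(int)
g=(a[...,1]-np.maximum(a[...,0],a[...,2]))>25
w=(a.min(2)>225)
def runs(m):
    d=np.diff(np.r_[0,m.astype(int),0]);return list(zip(np.where(d==1)[0],np.where(d==-1)[0]))
for r in(4,20,36,54):
    rr=[x for x in runs(g[r]) if x[1]-x[0]>4]
    print(r,rr,[tuple(np.round(ray("wrist",(e-.5,r),.014),4)[:2]) for x in rr for e in x])
for r in(112,128,146,160,172,185,200,215,219):
    rr=[x for x in runs(w[r,260:320]) if x[1]-x[0]>6]
    print(r,[tuple(np.round(ray("wrist",(260+e-.5,r),.04),4)[:2]) for x in rr for e in x])
for y in[x for x in runs(w[100:230,289])]: print("col",y,[tuple(np.round(ray("wrist",(289,100+e-.5),.04),4)[:2]) for e in y])
for c in("scene","side"):viewer.get_image(c)
for n in("stop","jig","bolt_pin"):
    P=[nets.pinpoint(c,n)[0]["at"] for c in("scene","side")]
    print(n,tri(P[0],"scene",P[1],"side"))
E
```

```text
piece tops z.04
(394, 152) [0.471  0.0397]
(432, 152) [0.5122 0.0345]
(396, 317) [ 0.449  -0.1492]
(430, 317) [ 0.4896 -0.1543]
(394, 195) [ 0.4651 -0.006 ]
(432, 195) [ 0.5073 -0.0114]
4 [(np.int64(268), np.int64(275)), (np.int64(307), np.int64(315))] [(np.float64(0.4775), np.float64(0.1893)), (np.float64(0.488), np.float64(0.1879)), (np.float64(0.5361), np.float64(0.1818)), (np.float64(0.5481), np.float64(0.1802))]
20 [(np.int64(267), np.int64(275)), (np.int64(306), np.int64(314))] [(np.float64(0.473), np.float64(0.168)), (np.float64(0.4852), np.float64(0.1664)), (np.float64(0.5323), np.float64(0.1604)), (np.float64(0.5445), np.float64(0.1588))]
36 [(np.int64(267), np.int64(275)), (np.int64(306), np.int64(314))] [(np.float64(0.47), np.float64(0.146)), (np.float64(0.4823), np.float64(0.1444)), (np.float64(0.53), np.float64(0.1383)), (np.float64(0.5424), np.float64(0.1367))]
54 [(np.int64(268), np.int64(275)), (np.int64(306), np.int64(313)), (np.int64(339), np.int64(353)), (np.int64(361), np.int64(369))] [(np.float64(0.4681), np.float64(0.1204)), (np.float64(0.479), np.float64(0.119)
[... 742 characters left out ...]
847)), (np.float64(0.4957), np.float64(-0.0898))]
200 [(np.float64(0.4528), np.float64(-0.1103)), (np.float64(0.4929), np.float64(-0.1155))]
215 [(np.float64(0.4494), np.float64(-0.1367)), (np.float64(0.4901), np.float64(-0.1419))]
219 [(np.float64(0.4485), np.float64(-0.1438)), (np.float64(0.4893), np.float64(-0.149))]
col (np.int64(6), np.int64(36)) [(np.float64(0.4916), np.float64(0.0385)), (np.float64(0.4862), np.float64(-0.0071))]
col (np.int64(38), np.int64(122)) [(np.float64(0.4858), np.float64(-0.0102)), (np.float64(0.4692), np.float64(-0.151))]
stop [5.26478110e-01 2.98867847e-01 4.49609767e-04]
jig [ 0.50357724  0.1012955  -0.0067092 ]
bolt_pin [ 0.62248943 -0.1510302   0.05629189]
```

Emit:
{"method": "step_arm", "body": {"moves": [[[0.02, -1.5, -3.2, 0], [0.02, -1.5, -3.2, 0], [0.02, -1.5, -3.2, 0], [0.02, -1.5, -3.2, 0], [0.02, -1.5, -3.2, 0], [0.02, -1.5, -3.2, 0], [0.02, -1.5, -3.2, 0], [0.02, -1.5, -3.2, 0], [0.02, -1.5, -3.2, 0], [0, 0, 0, 0]]]}}

```text
t: 4.0
tool_pos: [0.4614, -0.174, 0.1213]
tool_rot: [-3.131, 0.198, 0.018]
contact_force: [-1.2, 0.7, -1.4]
opening: 0.0188
```

Emit:
{"method": "step_arm", "body": {"moves": [[[0.1, -0.1, -2.8, 0], [0.1, -0.1, -2.8, 0], [0.1, 0, -2.8, 0], [0.1, 0, -1.8, 0], [0, 0, -1.0, 0], [0, 0, 0, 0], [0, 0, 0, 0]]]}}

```text
t: 4.58
tool_pos: [0.4704, -0.1766, 0.0177]
tool_rot: [3.135, -0.194, 0.002]
contact_force: [0.6, -0.3, -0.2]
opening: 0.0187
```

```bash
python3 - <<'E'
from h import *
o=readout.get_obs();print(o["tool_pos"],o["tool_rot"],o["contact_force"])
a=viewer.get_image("wrist");b=viewer.get_image("side")
cv2.imwrite("pics/c.png",np.hstack([cv2.resize(a,(400,300)),cv2.resize(b[170:320,230:430],(400,300),interpolation=cv2.INTER_CUBIC)]))
E
```

```text
[ 0.47041519 -0.17661212  0.01769687] [ 3.13522263e+00 -1.94055240e-01  1.50486630e-03] [ 0.64828521 -0.28525487 -0.18653002]
```

View pics/c.png

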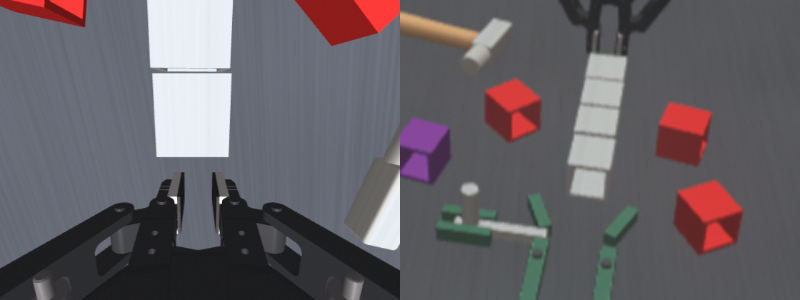

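Fingers are behind the row but ~4 mm to the right of its line, so I'll shift left, lower, and start pushing slowly along the jig axis.

Emit:
{"method": "step_arm", "body": {"moves": [[[-0.4, 0, -0.5, 0], [0, 0, -0.4, 0], [0.06, 0.5, 0, 0], [0.06, 0.5, 0, 0], [0.06, 0.5, 0, 0], [0.06, 0.5, 0, 0], [0.06, 0.5, 0, 0], [0.06, 0.5, 0, 0], [0, 0, 0, 0]]]}}

```text
t: 5.43
tool_pos: [0.4695, -0.1457, 0.0077]
tool_rot: [-3.135, 0.193, -0.0]
contact_force: [-0.3, 0.9, -0.1]
opening: 0.0186
```

```bash
python3 - <<'E'
from h import *
o=readout.get_obs();print(o["tool_pos"],o["contact_force"])
a=viewer.get_image("wrist")
cv2.imwrite("pics/d.png",a[60:360,80:480])
E
```

```text
[ 0.46945839 -0.14566481  0.00769048] [-0.3362123   0.94265301 -0.11343885]
```

View pics/d.png

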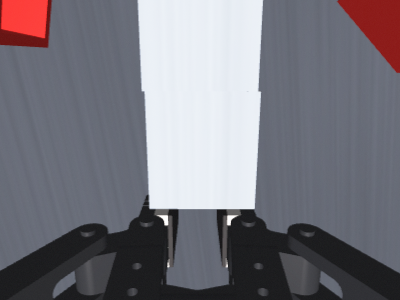

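Fingers are centred on piece 4's rear (col 200) and its gap to piece 3 has closed. I'll keep pushing.

Emit:
{"method": "step_arm", "body": {"moves": [[[0.076, 0.6, 0, 0], [0.076, 0.6, 0, 0], [0.076, 0.6, 0, 0], [0.076, 0.6, 0, 0], [0.076, 0.6, 0, 0], [0.076, 0.6, 0, 0], [0.076, 0.6, 0, 0], [0.076, 0.6, 0, 0], [0.076, 0.6, 0, 0], [0.076, 0.6, 0, 0]]]}}

```text
t: 6.32
tool_pos: [0.477, -0.086, 0.0077]
tool_rot: [3.135, -0.194, 0.0]
contact_force: [-0.8, -4.6, 0.8]
opening: 0.0188
```

```bash
cat > look.py <<'E'
from h import *
import sys
o=readout.get_obs();print(o["tool_pos"],o["contact_force"])
a=viewer.get_image("wrist");b=viewer.get_image("side")
cv2.imwrite(sys.argv[1],np.hstack([cv2.resize(a,(400,300)),cv2.resize(b[200:410,180:460],(400,300),interpolation=cv2.INTER_CUBIC)]))
E
python3 look.py pics/e.png
```

```text
[ 0.47699229 -0.08603283  0.00771636] [-0.79453627 -4.60963641  0.7856992 ]
```

View pics/e.png

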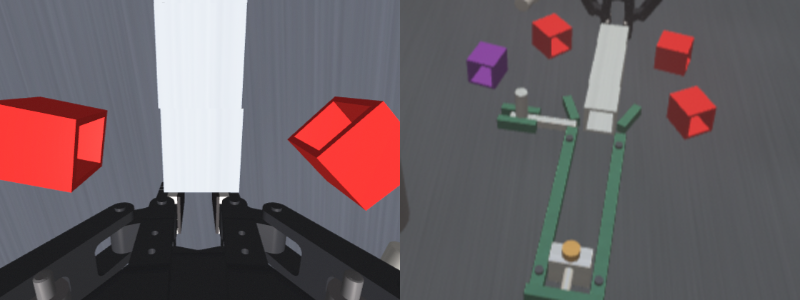

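The row is tight and its front is centred in the throat. Sliding force is ~4.6 N.

Emit:
{"method": "step_arm", "body": {"moves": [[[0.076, 0.6, 0, 0], [0.076, 0.6, 0, 0], [0.076, 0.6, 0, 0], [0.076, 0.6, 0, 0], [0.076, 0.6, 0, 0], [0.076, 0.6, 0, 0], [0.076, 0.6, 0, 0], [0.076, 0.6, 0, 0], [0.076, 0.6, 0, 0], [0.076, 0.6, 0, 0]]]}}

```text
t: 7.25
tool_pos: [0.4843, -0.0259, 0.0074]
tool_rot: [-3.135, 0.195, 0.001]
contact_force: [-1.1, -2.5, -0.3]
opening: 0.0188
```

Emit:
{"method": "step_arm", "body": {"moves": [[[0.076, 0.6, 0, 0], [0.076, 0.6, 0, 0], [0.076, 0.6, 0, 0], [0.076, 0.6, 0, 0], [-0.05, -0.4, 0, 0], [-0.05, -0.4, 0, 0], [0, 0, 0.6, 0], [0, 0, 0.5, 0], [0, 0, 0, 0], [0, 0, 0, 0]]]}}

```text
t: 8.08
tool_pos: [0.4872, -0.0108, 0.0195]
tool_rot: [-3.135, 0.195, -0.003]
contact_force: [1.2, -0.7, -0.6]
opening: 0.0186
```

Emit:
{"method": "step_arm", "body": {"moves": [[[0.05, 0.4, 0, 0], [0.063, 0.5, 0, 0], [0.063, 0.5, 0, 0], [0.063, 0.5, 0, 0], [0.063, 0.5, 0, 0], [0.063, 0.5, 0, 0], [0.063, 0.5, 0, 0], [0.063, 0.5, 0, 0], [0.063, 0.5, 0, 0]]]}}

```text
t: 8.83
tool_pos: [0.492, 0.0339, 0.0186]
tool_rot: [3.135, -0.194, -0.0]
contact_force: [-1.0, -4.2, 0.8]
opening: 0.0192
```

```bash
python3 look.py pics/f.png
```

```text
[0.49201224 0.03392974 0.0185508 ] [-1.03004833 -4.22155277  0.80842411]
```

View pics/f.png

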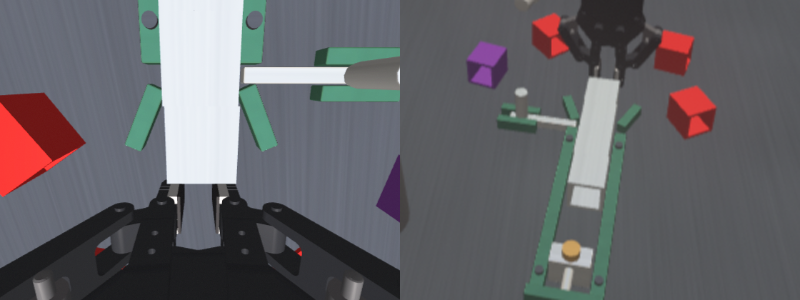

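Straight in the channel, row tight. About 70 mm remain.

Emit:
{"method": "step_arm", "body": {"moves": [[[0.07, 0.55, 0, 0], [0.07, 0.55, 0, 0], [0.07, 0.55, 0, 0], [0.07, 0.55, 0, 0], [0.07, 0.55, 0, 0], [0.07, 0.55, 0, 0], [0.07, 0.55, 0, 0], [0.07, 0.55, 0, 0], [0.07, 0.55, 0, 0], [0, 0, 0, 0]]]}}

```text
t: 9.77
tool_pos: [0.4984, 0.0844, 0.0186]
tool_rot: [-3.134, 0.194, -0.0]
contact_force: [-0.2, -0.3, 0.2]
opening: 0.0189
```

```bash
python3 look.py pics/g.png; python3 - <<'E'
from h import *
import cv2
b=viewer.get_image("side");cv2.imwrite("side_before.png",b);cv2.imwrite("scene_before.png",viewer.get_image("scene"))
i=cv2.imread("pics/g.png");i=np.hstack([i[:,:400],cv2.resize(b[270:420,230:370],(400,429),interpolation=cv2.INTER_CUBIC)[:300]]);cv2.imwrite("pics/g2.png",np.vstack([i,cv2.resize(b[255:415,220:380],(800,300),interpolation=cv2.INTER_CUBIC)]))
E
```

```text
[0.49843428 0.08443639 0.01860117] [-0.18057298 -0.32140002  0.1617979 ]
```

View pics/g2.png

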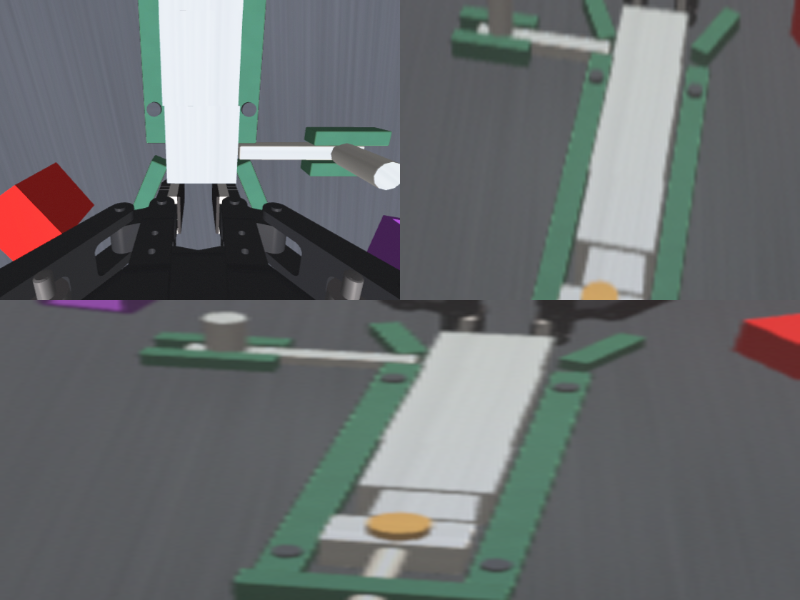

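Emit:
{"method": "step_arm", "body": {"moves": [[[0.025, 0.2, 0, 0], [0.025, 0.2, 0, 0], [0.025, 0.2, 0, 0], [0.025, 0.2, 0, 0], [0.025, 0.2, 0, 0], [0.025, 0.2, 0, 0]]]}}

```text
t: 10.47
tool_pos: [0.4999, 0.0949, 0.0186]
tool_rot: [3.135, -0.195, 0.0]
contact_force: [-0.9, -4.4, 1.7]
opening: 0.0187
```

Emit:
{"method": "step_arm", "body": {"moves": [[[0.013, 0.1, 0, 0], [0.013, 0.1, 0, 0], [0.013, 0.1, 0, 0]]]}}

```text
t: 10.72
tool_pos: [0.5003, 0.098, 0.0186]
tool_rot: [3.135, -0.195, 0.0]
contact_force: [-0.8, -4.3, 1.3]
opening: 0.0188
```

Emit:
{"method": "step_arm", "body": {"moves": [[[0.006, 0.05, 0, 0], [0.006, 0.05, 0, 0]]]}}

```text
t: 10.88
tool_pos: [0.5004, 0.099, 0.0186]
tool_rot: [3.135, -0.195, 0.0]
contact_force: [-0.9, -4.5, 1.5]
opening: 0.0188
```

```bash
python3 - <<'E'
from h import *
b=viewer.get_image("side");cv2.imwrite("pics/i.png",cv2.resize(b[310:410,250:350],(600,600),interpolation=cv2.INTER_CUBIC))
E
```

```text
(no output)
```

View pics/i.png

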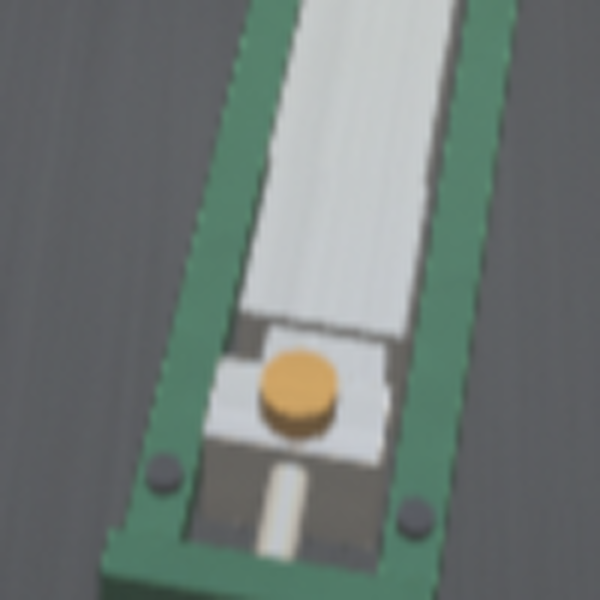

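The row front top edge is at crop (325,323) and the stop's near top edge is at about (300,362), so a gap remains.

```bash
python3 - <<'E'
from h import *
u=np.array([.126,.992]);o=np.array([.502,.1036])
for p,z in[((240,313),.04),((408,336),.04),((222,358),.035),((390,385),.035),((205,435),.035),((380,465),.035)]:
    X=ray("side",(250+p[0]/6,310+p[1]/6),z)[:2];print(p,X,(X-o)@u)
E
```

```text
(240, 313) [0.54427816 0.28601239] 0.18628013505433977
(408, 336) [0.50403577 0.28967128] 0.18483921635551287
(222, 358) [0.5480068  0.29534084] 0.196003766018729
(390, 385) [0.50798395 0.29997994] 0.19556287994146035
(205, 435) [0.55070266 0.3166315 ] 0.21746378517528475
(380, 465) [0.51004222 0.32163635] 0.21730538091842722
```

Gap ≈10 mm, stop face at s≈0.196.

Emit:
{"method": "step_arm", "body": {"moves": [[[0.013, 0.1, 0, 0], [0.013, 0.1, 0, 0], [0.013, 0.1, 0, 0], [0.013, 0.1, 0, 0], [0.013, 0.1, 0, 0], [0.013, 0.1, 0, 0]]]}}

```text
t: 11.43
tool_pos: [0.5012, 0.105, 0.0186]
tool_rot: [3.136, -0.195, 0.0]
contact_force: [-0.5, -5.5, 2.0]
opening: 0.0188
```

Emit:
{"method": "step_arm", "body": {"moves": [[[0.004, 0.03, 0, 0], [0.004, 0.03, 0, 0], [0.004, 0.03, 0, 0], [0.004, 0.03, 0, 0]]]}}

```text
t: 11.77
tool_pos: [0.5013, 0.1061, 0.0186]
tool_rot: [3.135, -0.195, 0.0]
contact_force: [0.1, -5.3, 1.9]
opening: 0.0194
```

Emit:
{"method": "step_arm", "body": {"moves": [[[0.003, 0.025, 0, 0], [0.003, 0.025, 0, 0], [0.003, 0.025, 0, 0]]]}}

```text
t: 12.02
tool_pos: [0.5014, 0.1069, 0.0186]
tool_rot: [3.135, -0.195, 0.0]
contact_force: [0.6, -4.4, 1.6]
opening: 0.0187
```

Emit:
{"method": "step_arm", "body": {"moves": [[[0.003, 0.025, 0, 0], [0.003, 0.025, 0, 0]]]}}

```text
t: 12.18
tool_pos: [0.5015, 0.1074, 0.0186]
tool_rot: [3.136, -0.195, 0.0]
contact_force: [-0.7, -4.1, 2.4]
opening: 0.0188
```

Emit:
{"method": "step_arm", "body": {"moves": [[[0.003, 0.025, 0, 0], [0.003, 0.025, 0, 0]]]}}

```text
t: 12.35
tool_pos: [0.5015, 0.1079, 0.0186]
tool_rot: [3.136, -0.195, 0.0]
contact_force: [0.4, -4.7, 3.2]
opening: 0.0191
```

Emit:
{"method": "step_arm", "body": {"moves": [[[0.003, 0.025, 0, 0], [0.003, 0.025, 0, 0]]]}}

```text
t: 12.52
tool_pos: [0.5016, 0.1084, 0.0186]
tool_rot: [3.136, -0.195, 0.0]
contact_force: [-0.6, -5.0, 1.5]
opening: 0.0188
```

Emit:
{"method": "step_arm", "body": {"moves": [[[0.003, 0.025, 0, 0], [0.003, 0.025, 0, 0]]]}}

```text
t: 12.68
tool_pos: [0.5016, 0.1089, 0.0186]
tool_rot: [3.135, -0.195, 0.0]
contact_force: [-0.7, -6.1, 1.5]
opening: 0.0186
```

Emit:
{"method": "step_arm", "body": {"moves": [[[0.003, 0.025, 0, 0]]]}}

```text
t: 12.77
tool_pos: [0.5016, 0.1088, 0.0186]
tool_rot: [3.135, -0.194, -0.0]
contact_force: [-1.3, -7.0, 2.5]
opening: 0.0188
```

Contact is beginning, with force rising and motion stalled.

Emit:
{"method": "step_arm", "body": {"moves": [[[0.003, 0.025, 0, 0]]]}}

```text
t: 12.85
tool_pos: [0.5016, 0.1089, 0.0186]
tool_rot: [3.134, -0.194, -0.0]
contact_force: [-0.9, -7.7, 2.6]
opening: 0.0187
```

Emit:
{"method": "step_arm", "body": {"moves": [[[0.003, 0.025, 0, 0]]]}}

```text
t: 12.93
tool_pos: [0.5016, 0.1089, 0.0186]
tool_rot: [3.134, -0.194, -0.0]
contact_force: [-1.7, -8.7, 2.2]
opening: 0.0186
```

Emit:
{"method": "step_arm", "body": {"moves": [[[0.003, 0.025, 0, 0], [0.003, 0.025, 0, 0], [0.003, 0.025, 0, 0], [0, 0, 0, 0]]]}}

```text
t: 13.27
tool_pos: [0.5016, 0.1089, 0.0186]
tool_rot: [3.132, -0.193, -0.001]
contact_force: [-1.0, -12.1, 4.2]
opening: 0.019
```

Emit:
{"method": "step_arm", "body": {"moves": [[[0.003, 0.025, 0, 0], [0.003, 0.025, 0, 0], [0, 0, 0, 0], [0, 0, 0, 0]]]}}

```text
t: 13.6
tool_pos: [0.5016, 0.1089, 0.0186]
tool_rot: [3.131, -0.193, -0.001]
contact_force: [-1.6, -13.1, 4.7]
opening: 0.019
```

Emit:
{"method": "step_arm", "body": {"moves": [[[0.003, 0.025, 0, 0], [0.002, 0.015, 0, 0], [0, 0, 0, 0], [0, 0, 0, 0], [0, 0, 0, 0], [0, 0, 0, 0], [0, 0, 0, 0], [0, 0, 0, 0]]]}}

```text
t: 14.27
tool_pos: [0.5016, 0.1089, 0.0187]
tool_rot: [3.13, -0.193, -0.001]
contact_force: [-2.5, -14.0, 3.8]
opening: 0.0188
```

```bash
python3 look.py pics/j.png; python3 - <<'E'
from h import *
b=viewer.get_image("side");i=cv2.imread("pics/j.png")[:,:400]
cv2.imwrite("pics/k.png",np.hstack([i,cv2.resize(b[310:410,250:350],(400,400),interpolation=cv2.INTER_CUBIC)[:300]]))
E
```

```text
[0.50164174 0.10894914 0.01866324] [ -2.52174952 -14.00506801   3.81336724]
```

View pics/k.png

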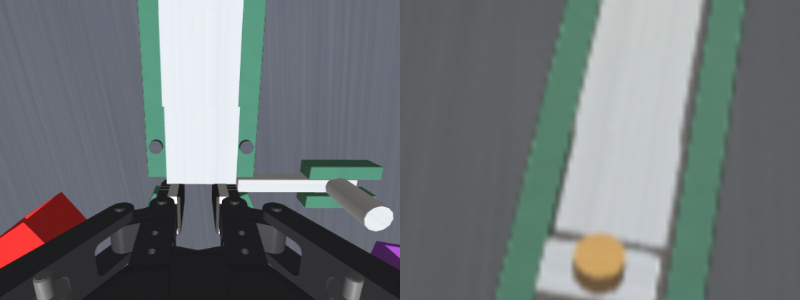

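The row is seated on the stop and held at 14 N without slip. I'll back off gently, lift, and re-measure the pin.

Emit:
{"method": "step_arm", "body": {"moves": [[[-0.013, -0.1, 0, 0], [-0.013, -0.1, 0, 0], [-0.013, -0.1, 0, 0], [-0.025, -0.2, 0, 0], [-0.05, -0.4, 0, 0], [-0.1, -0.8, 0, 0], [-0.13, -1.0, 0, 0], [0, 0, 2, 0], [0, 0, 3.5, 0], [0, 0, 3.5, 0]]]}}

```text
t: 15.25
tool_pos: [0.4967, 0.0835, 0.1078]
tool_rot: [3.135, -0.196, -0.007]
contact_force: [1.5, 0.2, 0.6]
opening: 0.0189
```

Emit:
{"method": "step_arm", "body": {"moves": [[[0.5, -1.5, 3.5, 0], [0.5, -1.5, 3.5, 0], [0.5, -1.5, 3.5, 0], [0.5, -1.5, 3.5, 0], [0.5, -1.5, 2, 0], [0, 0, 0, 0], [0, 0, 0, 0]]], "grip": 1}}

```text
t: 15.83
tool_pos: [0.5241, 0.0082, 0.2702]
tool_rot: [-3.135, 0.198, -0.005]
contact_force: [0.1, 0.2, 0.4]
opening: -0.0001
```

```bash
python3 - <<'E'
from h import *
o=readout.get_obs();print(o["tool_pos"],o["t"],o["contact_force"])
a=viewer.get_image("wrist");cv2.imwrite("w3.png",a);b=viewer.get_image("side");viewer.get_image("scene");cv2.imwrite("s3.png",b)
u=np.array([.126,.992]);v=np.array([.992,-.126]);O=np.array([.502,.1036])
for c in("wrist","side","scene"):
  for n,z in(("bolt_pin",.04),("stop",0),("piece_1",0)):
    for d in nets.pinpoint(c,n)[:6]:
        X=ray(c,d["at"],z)[:2]
        if d["confidence"]>.3 and abs((X-O)@v)<.12: print(c,n,round(d["confidence"],2),np.round(X,4),"jig xy",np.round([(X-O)@v,(X-O)@u],4))
w=a.min(2)>225
P=[]
for c in range(150,420,6):
    d=np.diff(np.r_[0,w[:,c].astype(int),0]);s=np.where(d==1)[0];e=np.where(d==-1)[0]
    for i,j in zip(s,e):
        if j-i>20:
            X=ray("wrist",(c,j-.5),.04)[:2]-O;Y=ray("wrist",(c,i-.5),.04)[:2]-O
            print(c,"rear jig",np.round([X@v,X@u],4),"front",np.round([Y@v,Y@u],4))
E
```

```text
[0.52411251 0.00815054 0.27019183] 15.8333 [0.05530643 0.20764536 0.44478751]
wrist bolt_pin 0.93 [0.593  0.0943] jig xy [0.0914 0.0022]
wrist piece_1 0.95 [ 0.5687 -0.0663] jig xy [ 0.0876 -0.1601]
wrist piece_1 0.85 [0.3877 0.0815] jig xy [-0.1106 -0.0364]
wrist piece_1 0.77 [0.5081 0.1418] jig xy [0.0012 0.0387]
wrist piece_1 0.76 [0.5078 0.1874] jig xy [-0.0048  0.0838]
wrist piece_1 0.71 [ 0.3946 -0.0425] jig xy [-0.0881 -0.1584]
side bolt_pin 0.63 [0.5988 0.0955] jig xy [0.097  0.0041]
side piece_1 0.98 [0.5143 0.1858] jig xy [0.0019 0.0831]
side piece_1 0.96 [0.5207 0.2741] jig xy [-0.0029  0.1715]
side piece_1 0.71 [0.5153 0.222 ] jig xy [-0.0017  0.1191]
side piece_1 0.66 [ 0.5725 -0.077 ] jig xy [ 0.0927 -0.1703]
side piece_1 0.58 [ 0.3945 -0.054 ] jig xy [-0.0867 -0.1699]
scene stop 0.67 [0.5176 0.3012] jig xy [-0.0095  0.198 ]
scene piece_1 0.94 [0.5202 0.2269] jig xy [0.0025 0.1246]
scene piece_1 0.94 [ 0.5717 -0.0718] jig xy [ 0.0912 -0.1652]
scene piece_1 0.87 [ 0.4005 -0.0364] jig xy [-0.0831 -0.1516]
scene piece_1 0.73 [0.508  0.2725] jig xy [-0.0154  0.1683]
scene piece_1 0.7 [0.3888 0.0742] jig xy [-0.1085 -0.0434]
228 rear jig [-0.0212  0.0175] front [-0.0183  0.0916]
234 rear jig [-0.0147  0.0165] front [-0.0121  0.0917]
240 rear jig [-0.0082  0.0124] front [-0.0059  0.0917]
246 rear jig [-0.0016  0.0124] front [0.0003 0.0917]
252 rear jig [0.005  0.0124] front [0.0064 0.0917]
258 rear jig [0.0115 0.0125] front [0.0126 0.0917]
264 rear jig [0.0182 0.0166] front [0.0185 0.061 ]
```

Row rear is at s≈+16 mm, clear of the bolt line. The pin is at about jig (94, 2) mm. I'll move to the outer side of the pin with a quarter turn so the flat finger edges push it.

Emit:
{"method": "step_arm", "body": {"moves": [[[1.1, 0.8, -1.0, 0.125], [1.1, 0.8, -1.0, 0.125], [1.1, 0.8, -1.0, 0.125], [1.1, 0.8, -1.0, 0.125], [1.1, 0.8, -1.0, 0.125], [1.1, 0.8, -1.0, 0.125], [1.1, 0.8, -1.0, 0.125], [1.1, 0.8, -1.0, 0.125], [1.1, 0.8, -1.0, 0.125], [1.1, 0.8, -1.0, 0.125]]]}}

```text
t: 17.27
tool_pos: [0.634, 0.0898, 0.168]
tool_rot: [-2.651, -1.685, 0.0]
contact_force: [-0.5, -0.1, 0.3]
opening: -0.0001
```

Emit:
{"method": "step_arm", "body": {"moves": [[[0, 0, -1.0, 0.107], [0, 0, -1.0, 0.107], [0, 0, -1.0, 0.107], [0, 0, 0, 0], [0, 0, 0, 0]]]}}

```text
t: 17.68
tool_pos: [0.633, 0.0894, 0.1379]
tool_rot: [-2.357, -2.076, 0.002]
contact_force: [0.5, 0.3, 0.4]
opening: 0.0002
```

```bash
python3 - <<'E'
from h import *
from scipy.spatial.transform import Rotation as Ro
o=readout.get_obs();print(o["tool_pos"],o["t"],o["contact_force"],o["q"])
print(Ro.from_rotvec(o["tool_rot"]).as_matrix())
a=viewer.get_image("wrist");cv2.imwrite("w4.png",a)
for d in nets.pinpoint("wrist","bolt_pin")[:2]: print(d["confidence"],d["at"],ray("wrist",d["at"],.04))
E
```

```text
[0.63299463 0.08936209 0.13785654] 17.6833 [0.49583987 0.29263793 0.42404038] [ 2.39083682e-02  1.58542587e-01  1.65887065e+00  1.52231950e-05
  1.32580283e+00 -1.42048159e+00]
[[ 1.26073494e-01  9.92019576e-01 -1.62330023e-03]
 [ 9.92020878e-01 -1.26073699e-01 -2.40450205e-05]
 [-2.28508595e-04 -1.60731628e-03 -9.99998682e-01]]
0.6 [277.8, 161.9] [0.60057729 0.09361957 0.04      ]
0.43 [459.7, 273.3] [0.71322177 0.23405527 0.04      ]
```

Emit:
{"method": "step_arm", "body": {"moves": [[[0, 0, -3, 0], [0, 0, -3, 0], [0, 0, -3, 0], [0, 0, -1.8, 0], [0, 0, 0, 0], [-0.6, 0.076, 0, 0], [-0.6, 0.076, 0, 0], [-0.3, 0.038, 0, 0]]]}}

```text
t: 18.45
tool_pos: [0.6194, 0.0914, 0.0333]
tool_rot: [2.353, 2.078, 0.005]
contact_force: [0.1, -0.2, 0.7]
opening: -0.0
```

Emit:
{"method": "step_arm", "body": {"moves": [[[-0.4, 0.05, 0, 0], [-0.4, 0.05, 0, 0], [-0.4, 0.05, 0, 0], [-0.4, 0.05, 0, 0], [-0.4, 0.05, 0, 0], [-0.4, 0.05, 0, 0]]]}}

```text
t: 18.95
tool_pos: [0.5948, 0.0942, 0.0314]
tool_rot: [2.354, 2.079, 0.002]
contact_force: [3.1, 0.2, 2.3]
opening: -0.0
```

Emit:
{"method": "step_arm", "body": {"moves": [[[-0.3, 0.038, 0, 0], [-0.3, 0.038, 0, 0], [-0.3, 0.038, 0, 0], [-0.3, 0.038, 0, 0], [-0.3, 0.038, 0, 0]]]}}

```text
t: 19.37
tool_pos: [0.5791, 0.0961, 0.0305]
tool_rot: [-2.355, -2.08, 0.0]
contact_force: [3.4, -1.1, 2.6]
opening: -0.0
```

Emit:
{"method": "step_arm", "body": {"moves": [[[-0.1, 0.013, 0, 0], [-0.1, 0.013, 0, 0], [-0.1, 0.013, 0, 0], [-0.1, 0.013, 0, 0]]]}}

```text
t: 19.7
tool_pos: [0.5752, 0.0966, 0.0304]
tool_rot: [-2.354, -2.08, 0.001]
contact_force: [3.3, -0.6, 2.1]
opening: -0.0001
```

Emit:
{"method": "step_arm", "body": {"moves": [[[-0.08, 0.01, 0, 0], [-0.08, 0.01, 0, 0], [-0.08, 0.01, 0, 0]]]}}

```text
t: 19.95
tool_pos: [0.5743, 0.0967, 0.0306]
tool_rot: [2.353, 2.078, 0.004]
contact_force: [9.7, -0.6, -3.4]
opening: -0.0003
```

Emit:
{"method": "step_arm", "body": {"moves": [[[-0.08, 0.01, 0, 0], [-0.08, 0.01, 0, 0]]]}}

```text
t: 20.12
tool_pos: [0.5743, 0.0967, 0.0308]
tool_rot: [2.35, 2.076, 0.009]
contact_force: [15.0, -0.9, -8.4]
opening: -0.0001
```

Emit:
{"method": "step_arm", "body": {"moves": [[[-0.08, 0.01, 0, 0], [-0.08, 0.01, 0, 0]]]}}

```text
t: 20.28
tool_pos: [0.5742, 0.0967, 0.0309]
tool_rot: [2.348, 2.074, 0.014]
contact_force: [21.7, -2.1, -12.0]
opening: -0.0001
```

Hard end reached: stalled at 22 N with the pin at about 54 mm against 53 nominal. I'll retreat and check.

Emit:
{"method": "step_arm", "body": {"moves": [[[0.3, -0.038, 0, 0], [0.5, -0.063, 0, 0], [1.0, -0.126, 0, 0], [1.5, -0.19, 0, 0], [0, 0, 2, 0], [0, 0, 3.5, 0], [0, 0, 3.5, 0], [0, 0, 3.5, 0], [0, -1, 3.5, 0], [0, 0, 0, 0]]]}}

```text
t: 21.12
tool_pos: [0.6069, 0.0825, 0.1995]
tool_rot: [2.349, 2.074, 0.014]
contact_force: [1.4, -0.5, 1.2]
opening: 0.0001
```

Emit:
{"method": "step_arm", "body": {"moves": [[[1.5, -3, 2, 0], [1.5, -3, 2, 0], [1.5, -3, 2, 0], [0, 0, 0, 0], [0, 0, 0, 0]]]}}

```text
t: 21.53
tool_pos: [0.6487, -0.0083, 0.2514]
tool_rot: [2.357, 2.077, 0.001]
contact_force: [-0.4, -0.1, 0.2]
opening: -0.0
```

```bash
python3 - <<'E'
from h import *
o=readout.get_obs();print(o["tool_pos"],o["t"],o["contact_force"])
a=viewer.get_image("wrist");b=viewer.get_image("side");viewer.get_image("scene")
l=cv2.resize(a,(400,300));r=cv2.resize(b[240:410,220:390],(400,400),interpolation=cv2.INTER_CUBIC)
s0=cv2.imread("side_before.png")[330:410,250:350]; s1=b[330:410,250:350]
z=lambda i:cv2.resize(i,(250,200),interpolation=cv2.INTER_CUBIC)
L=np.vstack([l,np.zeros((100,400,3),np.uint8)])
cv2.imwrite("pics/z.png",np.vstack([np.hstack([L,r]),np.hstack([z(s0),z(s1),z(b[260:340,240:340]),np.zeros((200,50,3),np.uint8)])]))
print("stop shift px",cv2.phaseCorrelate(*[cv2.cvtColor(i[365:400,285:318],cv2.COLOR_BGR2GRAY).astype(np.float32) for i in(cv2.imread("side_before.png"),b)]))
u=np.array([.126,.992]);v=np.array([.992,-.126]);O=np.array([.502,.1036])
for c in("wrist","side","scene"):
  for d in nets.pinpoint(c,"bolt_pin")[:1]:
    X=ray(c,d["at"],.04)[:2]-O; print(c,d["confidence"],np.round([X@v,X@u],4))
E
```

```text
[ 0.64872083 -0.00831458  0.25138771] 21.5333 [-0.35386559 -0.1020156   0.17882098]
stop shift px ((0.01887093364905823, 0.051678199928449686), 0.9074372711740895)
wrist 0.98 [0.0521 0.0061]
side 0.7 [0.0561 0.0023]
scene 0.53 [ 0.0499 -0.0025]
```

View pics/z.png

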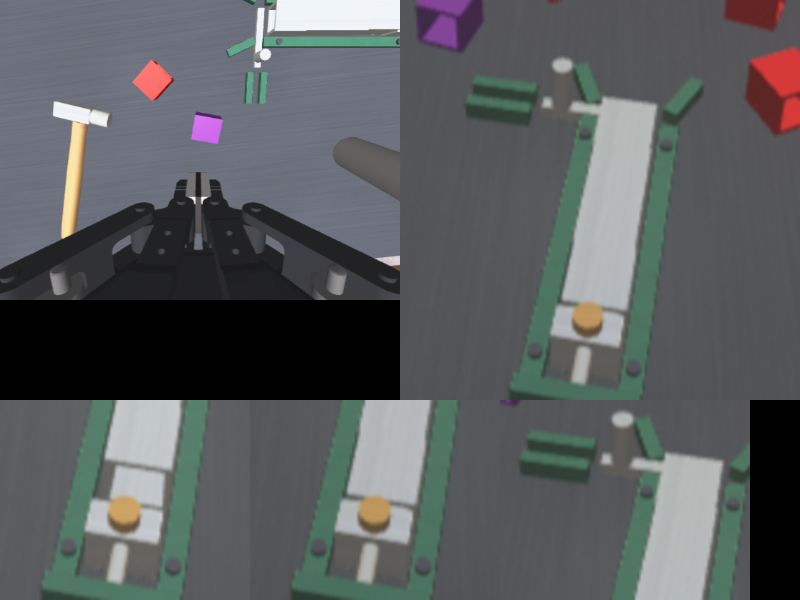

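The bolt is home across the channel behind the row, the row is tight against the stop, the stop has not moved, and the arm is clear.

```bash
python3 -c "
from station import ctrl;print(ctrl.finish_job())"
```

```text
the job is handed in; nothing more can be done
None
```

The row is in the jig, tight against the end stop, with the cross bolt home behind it. I handed the job in at about 21.5 s; no verdict comes back.

- **Row:** I pushed only the rear piece, from behind, and lifted nothing. The last pictures show no gaps. I pressed at about 12 to 14 N for about 1 s, and the tool did not move during the press.
- **Stop:** between pictures taken before contact and at the end it shifted less than 0.1 pixel, so its setting held.
- **Bolt:** I pushed it by its pin to the hard end, where it stalled at about 22 N. From the stalled tool, the pin came out about 54 mm from the centre line, against 53 mm nominal. The networks read 50 to 56 mm in the three views.
- **Clear:** the gripper was well away from everything at hand-in. I never moved the arm near the hammer, spray can or wire brush, though I did not measure their final positions.

No check failed. The only disagreement was a few millimetres of spread in the pin readings.

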